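Lock the specimen carrier with its pin

TASK

Swing the white retaining bar closed over the specimen jars, then take the red-tabbed pin from its stand and thread it down through the bar's knuckle and the latch knuckle beneath it until its collar sits flush on the bar, and let go. The latch may have been clamped up to 22 mm to either side, so find its hole by feel, nudging the bar with the pin and pressing gently, never forcing it; leave the jars and everything else on the table undisturbed.

Things in the scene. Friction and masses are not known exactly. Their poses are not given: they have to be found in the camera images.
- bar (a joint): angle of the white retaining bar about its upright hinge, rad: 0 lies straight over the row of jars, its hole above latch_mid; positive is swung open (anticlockwise from above); turns from -0.15 to 1.0, starts at 0.35 to 0.75, has no stop or click at closed, and stays where it is left (light friction, about 0.6 N felt at the hole)
- bar_hinge (a point): the bar's hinge axis, at the level of the bar knuckle's top face; z up. The carrier stands fixed on the table, its base 310 by 90 mm
- bar_hole (a point): centre of the mouth of the hole in the bar's knuckle (steel block 40 x 40 x 18 mm at the free end of the bar, 220 mm from the hinge axis), in the knuckle's top face, 90 mm above the table; moves with the bar; x points away from the hinge along the bar, z up. The hole is 12 mm wide, upright, right through
- latch_mid (a point): middle of the slot in which the latch knuckle (steel block 44 x 96 mm, 20 mm thick, upright 12 mm hole right through) is clamped, on its top face, 22 mm below bar_hole; axes as the carrier. Its hole lies on the arc swept by the bar's hole, anywhere from bar angle -0.1 to 0.1 rad (22 mm either side of this point), is not measured, and is hidden under the bar knuckle when the bar is closed
- bar_knob (a point): top of the round black knob standing on the bar, 16 mm across and 40 mm tall above the bar's upper face (which is 84 mm above the table), 130 mm from the hinge axis; a handle to swing the bar by; z up
- carrier: the whole fixed transport carrier with jar cells, latch knuckle and bar; origin on the table between hinge and latch, 110 mm from each; x points from the hinge to the latch, y the way the bar opens, z up
- pin: locking pin, 60 g: round steel shank 10 mm across and 50 mm long with a 1.5 mm chamfer at the foot, then a steel collar 22 mm across and 4 mm thick, then an upright red plastic grip tab 26 mm wide (along its x), 12 mm thick (along its y) and 44 mm tall. Origin at the centre of the shank's foot, z up along the pin. It starts upright in the stand
- pin_grip (a point): point on the pin's axis, in the red tab, 78 mm above the foot; axes as the pin
- pin_collar (a point): centre of the underside of the pin's collar, 50 mm above the foot; it lands on the bar knuckle's top face when the pin is home
- stand: grey plastic pin stand 50 x 50 x 40 mm, fixed to the tray; origin at the centre of its underside; the pin stands loosely in its 13 mm wide, 32 mm deep hole; lift the pin at least 35 mm to clear it
- jar0: loose specimen jar in the carrier, clear with a yellow cap, 28 mm across, 54 mm tall; origin at the centre of its underside, z up; leave it alone
- jar1: loose specimen jar in the carrier, clear with a yellow cap, 28 mm across, 54 mm tall; origin at the centre of its underside, z up; leave it alone
- jar2: loose specimen jar in the carrier, clear with a yellow cap, 28 mm across, 54 mm tall; origin at the centre of its underside, z up; leave it alone
- dropper: loose white dropper bottle with a blue cap on the tray, 26 mm across, 55 mm tall; origin at its underside; leave it alone
- cassette0: loose white test cassette on the tray, 20 x 70 x 6 mm; origin at its underside; leave it alone
- cassette1: as cassette0
- marker: loose black marker pen on the table, 130 x 12 x 12 mm, lying along its x; origin at its underside; leave it alone
- spray: loose white bottle with a red cap on the table, 56 mm across, 170 mm tall; origin at its underside; leave it alone

How it is judged:
By the outcome, as a careful person would: the job done as asked, in the order asked, and still so for the second after the job is handed in, with the robot touching nothing.
It also fails if it takes over 72 s, if anything falls off the work surface, if the arm or the gripper's body presses on something with over 40 N, if the wrist force passes 120 N, or if a joint passes its speed limit or range.

ROBOT

A 7-joint arm with a two-finger parallel gripper is mounted at the origin on the work surface. World frame = base frame: x ahead of the robot, y to its left, z up, the work surface at z = 0. Lengths are in m, angles in degrees, forces in N, time in s.
With the tool pointing down it reaches from about 0.425 to 0.875 m from the base axis. Payload 4.7 kg.
Tool frame: the origin (TCP) lies at the very end of the fingers, on their centre line; the grasp point (between the pads) lies 19 mm behind it; z points along the fingers, y is the direction in which the jaws open and shut (so a half turn about z gives the same grasp; the last joint's range is limited). The gripper opens to 87 mm and grips with 3 to 60 N. Pads are 19 mm wide; open, the fingers measure 117 mm over their backs; the gripper's body (75 mm by 190 mm) begins 51 mm behind the grasp point.
Start: joints at [68.36, 18.392, -4.016, 83.108, 1.295, 78.541, -3.26], TCP at [0.248, -0.601, 0.223] pointing down, gripper open.
Joint ranges: [-163.93, 163.93], [-17.29, 119.83], [-79.2, 71.16], [3.27, 140.29], [-89.18, 269.18], [5.43, 117.66], [-154.24, 154.24]. Speed limits (degrees/s): [147.25, 147.25, 180, 180, 180, 180, 180].

INTERFACE

Orientations are given as [roll, pitch, yaw] about the fixed x, y, z axes, in that order (R = Rz(yaw) Ry(pitch) Rx(roll)).
In Python, from cell import env gives the robot as it stands.
- The arm moves only by the tool servo_tool, never from a script. Its argument "increments" is a list that holds one entry, the list of rows, each a list of 7 numbers: the shift along the tool's x, y, z in m, then the turn, a rotation vector about the tool's x, y, z in degrees, then the opening, from -1 (shut) to 1 (fully open). In form: [[[dx, dy, dz, rx, ry, rz, fingers], ...]]. A call has 1 to 20 rows; each row is the pose to reach, as a shift and turn from the pose commanded when the call began, along the tool's axes at that moment; what a row does not reach only later rows make up. A row lasts 1/10 s, in which the tool goes at most 50 mm and 8.59 degrees, less where a joint would pass 70% of its speed; a pose out of reach is approached as far as the arm can. A call with a gripper value outside its range is refused whole. The fingers move at their own pace and stop on an object; "squeeze" is the grip in N (left out, the last holds). Time passes only in rows, so rows that repeat a pose let the fingers close. It gives the time, the measured TCP pose, the force and the opening at its end, in the units of the state.
- env.get_obs(): the state, without advancing time (a new reading comes with each control period).
- env.read_camera(name): name is "scene" or "top" or "wrist"; returns a dict with "frame" (384x512x3 uint8, blue, green, red), "intrinsics" (3x3 intrinsics, pixels), "D" ([k1, k2, p1, p2, k3] as OpenCV has them; the pictures are not rectified), "rvec" (rotation vector, rad) and "tvec" (3), from world to camera coordinates, as OpenCV has them. Camera axes: x right, y down, z forward; pixel columns grow to the right and rows downward; lengths in m; the calibration is good to about 2 mm. A picture is of the moment at which its call begins. There is no depth.
- env.sign_off(): hands the job in, once; it reports no verdict.
The state is a dict: "time_s": time; "qpos": joint angles; "joint_velocities": joint speeds; "effort": joint torques, N m; "tool_pos": TCP position; "tool_rot": TCP orientation; "force": force on the tool from outside, world axes, zero at the start; "wrist_torque": the same for the moment, N m; "grip_width": finger opening in m.
Only numpy, scipy, OpenCV 4.12 (cv2) and the standard library are available. Lean on these libraries where they do the work, as an engineer would, in place of code of your own. Each camera call takes 0.05 s, during which the arm holds its last target.

## Working session

There is one attempt and no reset: what is moved stays moved. The work goes in short steps, Python scripts to look and compute and a tool call to move; the robot and the scene stay as the last step left them, time stands still between calls to the robot, and variables do not carry over. Pictures are saved under pics/ and viewed, and the job is handed in when it is done.

Besides the shell and the picture viewer there is one more tool, called after "Request:" as name(argument=value, ...), one argument or row to a line, values as JSON. servo_tool: Moves the arm, as the interface text tells. Its arguments: {"type":"object","properties":{"increments":{"type":"array","items":{"type":"array","items":{"type":"array","items":{"type":"number"}}}},"squeeze":{"type":"number"}},"required":["increments"]}

```bash
mkdir -p pics; ls
python3 - <<'E'
from cell import env
import cv2
o=env.get_obs();print(o)
for n in("scene","top","wrist"):
    c=env.read_camera(n);cv2.imwrite(f"pics/{n}0.png",c["frame"]);print(n,c["intrinsics"].tolist(),c["D"],c["rvec"],c["tvec"])
E
```

```text
pics
{'time_s': 0.0, 'qpos': array([68.36067557, 18.43854221, -4.01497295, 83.17354469,  1.29510406,
       78.54062247, -3.25911943]), 'joint_velocities': array([-0.05618105,  0.0403546 , -0.07476366, -0.03917894, -0.06410605,
       -0.03475871, -0.11853607]), 'effort': array([ 5.32804133e-04, -4.91294146e+01, -4.03608782e-01, -3.12535894e+01,
       -6.38024951e-02,  4.36877995e-02,  1.96994220e-04]), 'tool_pos': array([ 0.24793057, -0.60027178,  0.22147919]), 'tool_rot': array([-1.79892535e+02,  5.96698748e-03,  2.24494209e+01]), 'force': array([0.07443547, 0.86215692, 1.3019659 ]), 'wrist_torque': array([ 0.03478558, -0.02898488,  0.05741967]), 'grip_width': 0.08697300130897974}
scene [[408.1931807137481, 0.0, 255.13174699850228], [0.0, 408.1931807137481, 192.07731738660257], [0.0, 0.0, 1.0]] [-0.07770119  0.          0.          0.          0.        ] [ 2.17639084  0.71989173 -0.30579192] [-0.34321544 -0.21660393  1.59015159]
top [[412.4471125176549, 0.0, 258.6316040389687], [0.0, 412.4471125176549, 193.66923671997523], [0.0, 0.0, 1.0]] [-0.04399288  0.          0.          0.          0.        ] [ 2.18064052 -2.11582631  0.21468923] [-0.18378287  0.54623     0.90171992]
wrist [[266.53566452678376, 0.0, 250.9846591522739], [0.0, 266.53566452678376, 191.7116848361051], [0.0, 0.0, 1.0]] [-0.04572443  0.          0.          0.          0.        ] [-2.42971598  1.62420285  0.21101825] [-0.64814352 -0.03095474  0.39033967]
```

View pics/scene0.png

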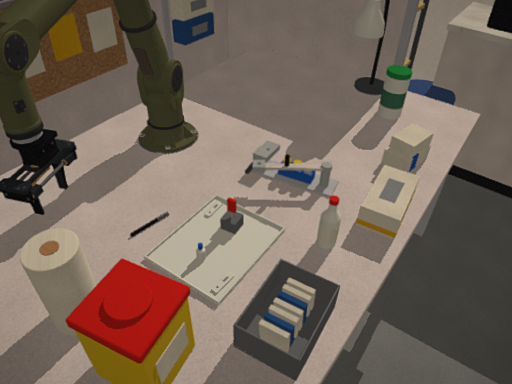

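View pics/top0.png

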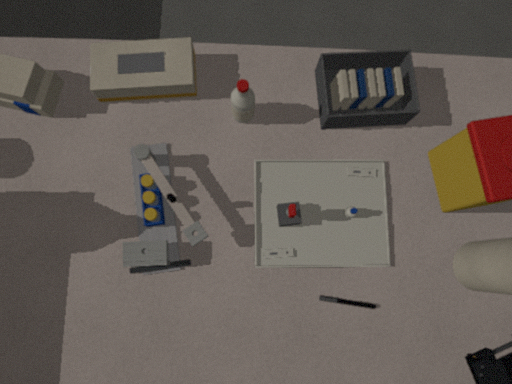

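View pics/wrist0.png

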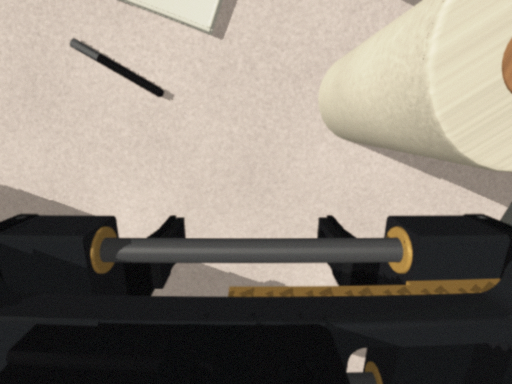

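Run:
```python
import cv2
t=cv2.imread("pics/top0.png")
cv2.imwrite("pics/topA.png",cv2.resize(t[130:280,110:230],None,fx=5,fy=5,interpolation=2)[:,:][:750][0:600])
cv2.imwrite("pics/topA.png",cv2.resize(t[138:278,110:220],None,fx=4.2,fy=4.2,interpolation=2))
cv2.imwrite("pics/topB.png",cv2.resize(t[155:275,250:395],None,fx=5,fy=5,interpolation=2))
s=cv2.imread("pics/scene0.png")
cv2.imwrite("pics/sceneA.png",cv2.resize(s[130:210,235:355],None,fx=6,fy=6,interpolation=2))
```

```text
(no output)
```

View pics/topA.png

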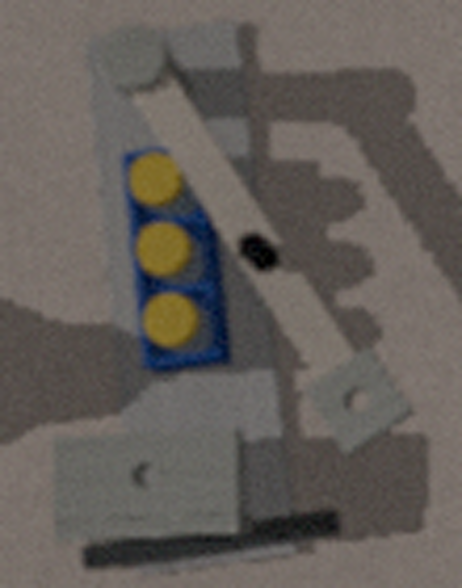

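View pics/topB.png

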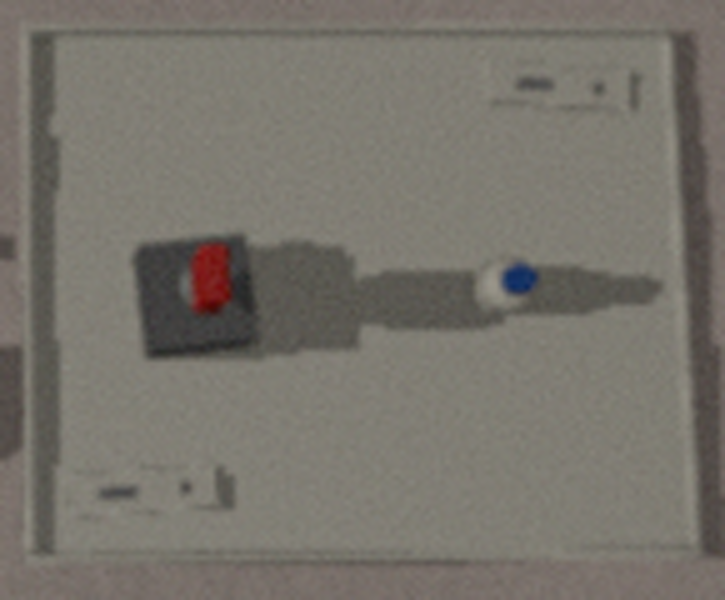

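View pics/sceneA.png

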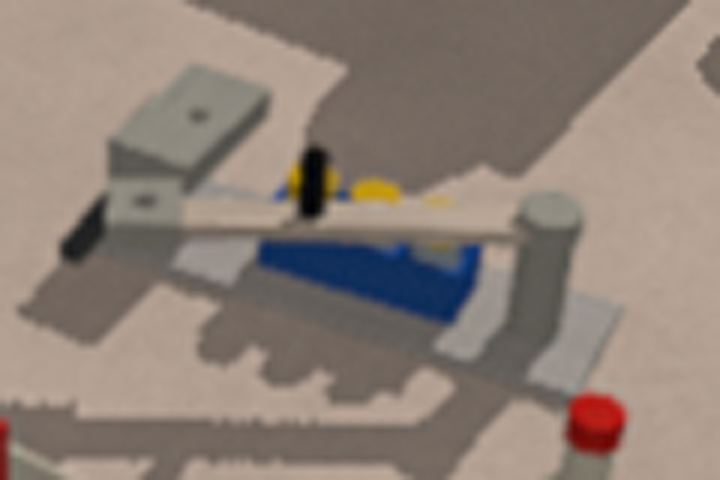

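```bash
cat > h.py <<'E'
from cell import env
import cv2, numpy as np
def ray(c,uv):
    p=cv2.undistortPoints(np.array([[uv]],float),c["intrinsics"],c["D"])[0,0]
    R=cv2.Rodrigues(c["rvec"])[0]; o=-R.T@np.ravel(c["tvec"]); d=R.T@np.array([p[0],p[1],1]); return o,d
def at(c,uv,z):
    o,d=ray(c,uv); return o+d*(z-o[2])/d[2]
def proj(c,P): return cv2.projectPoints(np.array(P,float).reshape(-1,3),c["rvec"],c["tvec"],c["intrinsics"],c["D"])[0][:,0]
def tri(obs):
    A=0;b=0
    for c,uv in obs:
        o,d=ray(c,uv);d/=np.linalg.norm(d);M=np.eye(3)-np.outer(d,d);A=A+M;b=b+M@o
    return np.linalg.solve(A,b)
E
python3 - <<'E'
from h import *
np.set_printoptions(precision=4,suppress=True)
c=env.read_camera("top");s=env.read_camera("scene")
f=lambda x,y:(x/4.2+110-.4,y/4.2+138-.4)
fs=lambda x,y:(x/6+235-.4,y/6+130-.4)
fb=lambda x,y:(x/5+250-.4,y/5+155-.4)
print("barhole",at(c,f(357,400),.09),at(s,fs(146,202),.09))
print("latch",at(c,f(142,474),.068),at(s,fs(200,115),.068))
print("latch block corners",[at(c,f(*p),.068)[:2] for p in((55,435),(238,430),(55,535),(240,530))])
print("knob",at(c,f(262,246),.124),at(s,fs(315,150),.124))
print("hinge",tri([(c,f(136,55)),(s,fs(550,205))]))
print("knuckle",[at(c,f(*p),.09)[:2] for p in((375,345),(412,412),(347,452),(305,385))])
print("jars",[at(c,f(*p),.06)[:2] for p in((157,180),(163,250),(171,321))])
print("pintop",tri([(c,fb(210,277)),(s,(231.5,200))]),at(c,fb(210,277),.106))
print("stand top",[at(c,fb(*p),.04)[:2] for p in((135,245),(243,237),(257,345),(148,357))])
print("drop", at(c,fb(520,278),.055), "base",[at(c,f(*p),.01)[:2] for p in((90,30),(245,22))])
print("post",at(c,f(136,55),.1),at(s,fs(550,205),.1))
E
```

```text
barhole [ 0.4542 -0.03    0.09  ] [ 0.4558 -0.0253  0.09  ]
latch [0.4136 0.0828 0.068 ] [0.4139 0.088  0.068 ]
latch block corners [array([0.4324, 0.1297]), array([0.438 , 0.0342]), array([0.3807, 0.1257]), array([0.3863, 0.03  ])]
knob [0.5274 0.0174 0.124 ] [0.526  0.0293 0.124 ]
hinge [0.633  0.0964 0.0964]
knuckle [array([ 0.4829, -0.0378]), array([ 0.4489, -0.0585]), array([ 0.4275, -0.0263]), array([ 0.4611, -0.0029])]
jars [array([0.5717, 0.088 ]), array([0.5335, 0.082 ]), array([0.4953, 0.0751])]
pintop [ 0.5094 -0.2363  0.1084] [ 0.5085 -0.2376  0.106 ]
stand top [array([ 0.531 , -0.2098]), array([ 0.5364, -0.2601]), array([ 0.4862, -0.2672]), array([ 0.4792, -0.2169])]
drop [ 0.5192 -0.3864  0.055 ] base [array([0.6686, 0.1456]), array([0.6765, 0.0563])]
post [0.6304 0.0941 0.1   ] [0.636  0.0937 0.1   ]
```

```bash
cat >> h.py <<'E'
from scipy.spatial.transform import Rotation as Ro
def inc(cmd,pts,rpy=None):
    """cmd: commanded pos, yaw; print increments for world targets (x,y,z,yaw)"""
    R0=Ro.from_euler('xyz',[180,0,cmd[3]],degrees=True)
    for p in pts:
        d=R0.inv().apply(np.array(p[:3])-cmd[:3]); r=(R0.inv()*Ro.from_euler('xyz',[180,0,p[3]],degrees=True)).as_rotvec(degrees=True)
        print(p,"->",np.round(d,4),np.round(r,2))
E
python3 - <<'E'
from h import *
c=env.read_camera("top")
print("spray",at(c,(243,86),.17),at(c,(485,265),.2))
inc((.248,-.601,.223,22.45),[(.30,-.40,.27,22.45),(.45,-.1,.25,22.45),(.527,.02,.25,22.45)])
E
```

```text
spray [ 0.75943178 -0.12447559  0.17      ] [ 0.399997   -0.60633894  0.2       ]
(0.3, -0.4, 0.27, 22.45) -> [ 0.1248 -0.1659 -0.047 ] [0. 0. 0.]
(0.45, -0.1, 0.25, 22.45) -> [ 0.378  -0.3859 -0.027 ] [0. 0. 0.]
(0.527, 0.02, 0.25, 22.45) -> [ 0.495  -0.4674 -0.027 ] [0. 0. 0.]
```

Request:
servo_tool(
  increments=[
    [[0.03,-0.05,-0.03,0,0,0,1],[0.06,-0.09,-0.047,0,0,0,1],[0.09,-0.13,-0.047,0,0,0,1],[0.125,-0.166,-0.047,0,0,0,1],[0.16,-0.196,-0.045,0,0,0,1],[0.195,-0.226,-0.04,0,0,0,1],[0.23,-0.257,-0.04,0,0,0,1],[0.265,-0.288,-0.035,0,0,0,1],[0.3,-0.318,-0.03,0,0,0,1],[0.335,-0.349,-0.027,0,0,0,1],[0.378,-0.386,-0.027,0,0,0,1],[0.378,-0.386,-0.027,0,0,0,1],[0.378,-0.386,-0.027,0,0,0,1]],
  ],
)

```text
time_s: 1.6
tool_pos: [0.4506, -0.0981, 0.2497]
tool_rot: [180.0, 0.0, 22.7]
force: [-0.8, -0.9, 0.8]
grip_width: 0.0872
```

Run:
```python
from h import *
o=env.get_obs();print(o["time_s"],o["tool_pos"],o["tool_rot"],o["force"],o["qpos"])
c=env.read_camera("wrist");cv2.imwrite("pics/w1.png",c["frame"])
R=cv2.Rodrigues(c["rvec"])[0]; print(-R.T@c["tvec"].ravel())
```

```text
1.6 [ 0.4506221  -0.09808183  0.24972348] [1.79966372e+02 1.14075786e-03 2.26939549e+01] [-0.81192739 -0.94682931  0.80225947] [ 43.78614822  -4.98791091 -32.48416385 105.18929813  -2.69740107
  79.01523199 -55.39213693]
[ 0.5138599  -0.07048136  0.41244504]
```

View pics/w1.png

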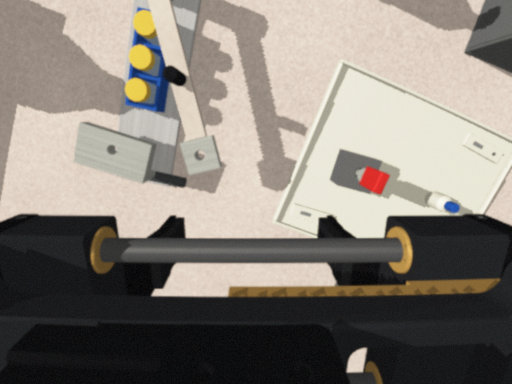

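Run:
```python
import cv2
t=cv2.imread("pics/w1.png")
cv2.imwrite("pics/w1A.png",cv2.resize(t[0:195,65:230],None,fx=4,fy=4,interpolation=2)[190:])
cv2.imwrite("pics/w1A0.png",cv2.resize(t[0:100,65:230],None,fx=4,fy=4,interpolation=2))
cv2.imwrite("pics/w1B.png",cv2.resize(t[140:220,310:410],None,fx=6,fy=6,interpolation=2))
```

```text
(no output)
```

View pics/w1A.png

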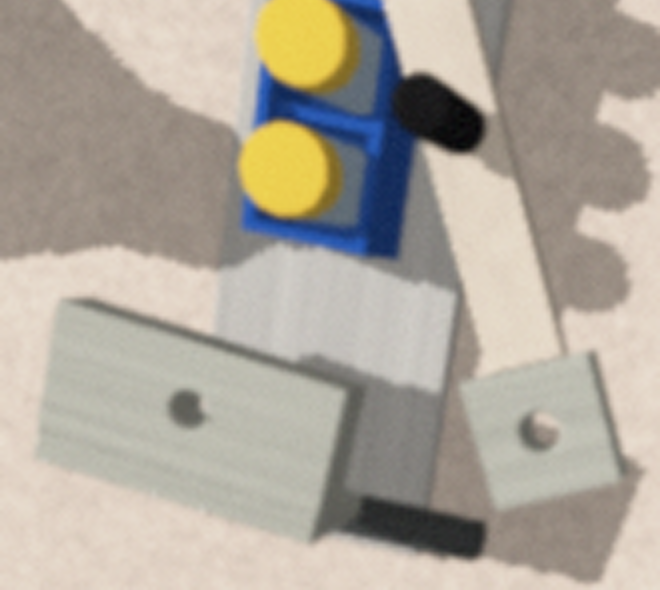

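View pics/w1B.png

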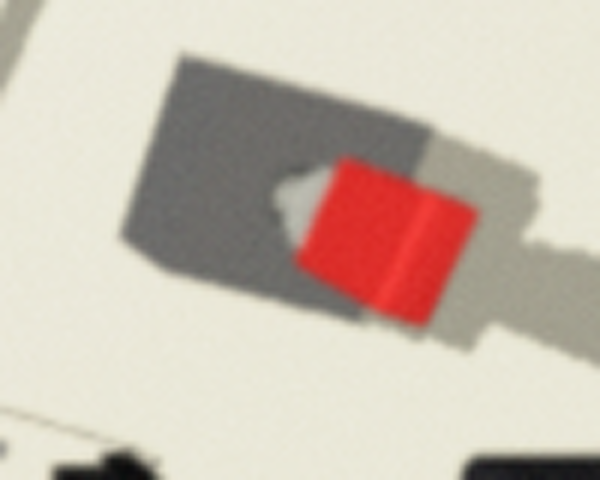

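View pics/w1A0.png

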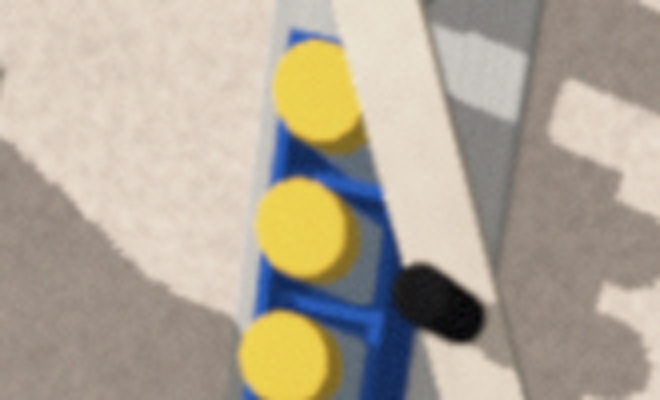

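```bash
cat >> h.py <<'E'
import pickle
E
python3 - <<'E'
from h import *
np.set_printoptions(precision=4,suppress=True)
c=env.read_camera("wrist");t=env.read_camera("top");s=env.read_camera("scene")
f=lambda x,y:(x/4+65-.4,(y+190)/4-.4)
fb=lambda x,y:(x/6+310-.4,y/6+140-.4)
print("barhole",at(c,f(540,430),.09)); print("latch",at(c,f(188,408),.068)); print("knob",at(c,f(424,97),.124))
print("latchcorners",[at(c,f(*p),.068)[:2] for p in((68,298),(348,388),(312,542),(38,457))])
print("knuckle",[at(c,f(*p),.09)[:2] for p in((462,383),(592,350),(621,479),(500,509))])
print("jars",[at(c,f(*p),.058)[:2] for p in((319,-99),(300,38),(288,168))])
P=[at(c,fb(*p),.107)[:2] for p in((432,190),(480,212),(425,327),(375,305))];print("tab",P,np.mean(P,0))
f0=lambda x,y:(x/4.2+110-.4,y/4.2+138-.4);fs=lambda x,y:(x/6+235-.4,y/6+130-.4)
print("tri barhole",tri([(c,f(540,430)),(t,f0(357,400)),(s,fs(146,202))]))
print("tri latch",tri([(c,f(188,408)),(t,f0(142,474)),(s,fs(200,115))]))
E
```

```text
barhole [ 0.4545 -0.03    0.09  ]
latch [0.4137 0.0817 0.068 ]
knob [0.5289 0.0216 0.124 ]
latchcorners [array([0.4328, 0.1276]), array([0.4397, 0.0348]), array([0.3864, 0.0309]), array([0.3789, 0.1249])]
knuckle [array([ 0.4588, -0.0036]), array([ 0.4827, -0.0363]), array([ 0.4499, -0.058 ]), array([ 0.4269, -0.0268])]
jars [array([0.5735, 0.0912]), array([0.5344, 0.0847]), array([0.4963, 0.0768])]
tab [array([ 0.5212, -0.2356]), array([ 0.521 , -0.2467]), array([ 0.4963, -0.2481]), array([ 0.4963, -0.2365])] [ 0.5087 -0.2417]
tri barhole [ 0.4555 -0.0295  0.0921]
tri latch [0.4148 0.0823 0.0707]
```

Run:
```python
from h import *
o=env.get_obs();print(o["time_s"],o["tool_pos"],o["tool_rot"])
inc((.450,-.0999,.25,22.45),[(.528,.021,.2,22.45),(.528,.021,.093,22.45)])
H=np.array([.6331,.0985])
inc((.528,.021,.093,22.45),[(*(H+.13*np.array([np.cos(a),np.sin(a)])),.093,22.45) for a in np.radians(np.linspace(215.6,184.3,9))])
```

```text
1.8 [ 0.44945244 -0.10166791  0.24941984] [1.79986107e+02 3.29577002e-02 2.22539542e+01]
(0.528, 0.021, 0.2, 22.45) -> [ 0.1183 -0.082   0.05  ] [0. 0. 0.]
(0.528, 0.021, 0.093, 22.45) -> [ 0.1183 -0.082   0.157 ] [0. 0. 0.]
(np.float64(0.5273969010638864), np.float64(0.022824013879552393), 0.093, 22.45) -> [ 0.0001 -0.0019 -0.    ] [0. 0. 0.]
(np.float64(0.5224796551902458), np.float64(0.03021281735075705), 0.093, 22.45) -> [-0.0016 -0.0106 -0.    ] [0. 0. 0.]
(np.float64(0.518078029226642), np.float64(0.03791991878997868), 0.093, 22.45) -> [-0.0027 -0.0194 -0.    ] [0. 0. 0.]
(np.float64(0.5142125398871324), np.float64(0.04590939410967648), 0.093, 22.45) -> [-0.0032 -0.0283 -0.    ] [0. 0. 0.]
(np.float64(0.5109012048633895), np.float64(0.05414400303047272), 0.093, 22.45) -> [-0.0031 -0.0372 -0.    ] [0. 0. 0.]
(np.float64(0.5081594588412298), np.float64(0.0625853626643168), 0.093, 22.45) -> [-0.0025 -0.046  -0.    ] [0. 0. 0.]
(np.float64(0.5060000815569641), np.float64(0.07119412642354027), 0.093, 22.45) -> [-0.0012 -0.0548 -0.    ] [0. 0. 0.]
(np.float64(0.5044331382289113), np.float64(0.07993016742187548), 0.093, 22.45) -> [ 0.0007 -0.0635 -0.    ] [0. 0. 0.]
(np.float64(0.503465932641735), np.float64(0.0887527655125774), 0.093, 22.45) -> [ 0.0032 -0.072  -0.    ] [0. 0. 0.]
```

Request:
servo_tool(
  increments=[
    [[0.03,-0.02,0.012,0,0,0,0],[0.06,-0.041,0.025,0,0,0,0],[0.09,-0.062,0.037,0,0,0,0],[0.118,-0.082,0.05,0,0,0,0],[0.118,-0.082,0.085,0,0,0,0],[0.118,-0.082,0.115,0,0,0,0],[0.118,-0.082,0.14,0,0,0,0],[0.118,-0.082,0.157,0,0,0,0],[0.118,-0.082,0.157,0,0,0,0],[0.118,-0.082,0.157,0,0,0,0]],
  ],
)

```text
time_s: 2.8
tool_pos: [0.528, 0.0199, 0.0927]
tool_rot: [180.0, 0.0, 22.3]
force: [-0.4, -0.2, 0.4]
grip_width: 0.0434
```

Run:
```python
from h import *
o=env.get_obs();print(o["time_s"],o["tool_pos"],o["tool_rot"],o["force"],o["qpos"])
c=env.read_camera("wrist");cv2.imwrite("pics/w2.png",c["frame"])
```

```text
2.8 [0.5279779  0.01990753 0.09269583] [1.79998485e+02 2.31468404e-02 2.23305949e+01] [-0.39270751 -0.21625442  0.40342705] [ 32.05876266  13.65766833 -41.15171452 108.02679879  10.14341225
  62.00288558 -80.7538842 ]
```

View pics/w2.png

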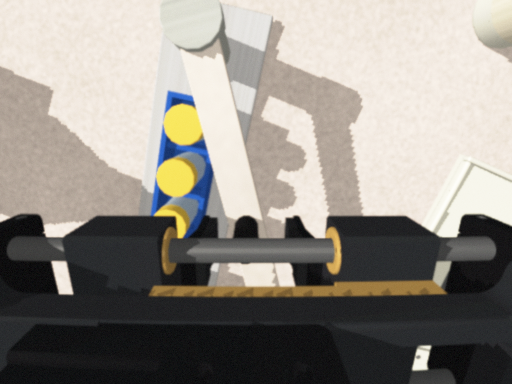

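Request:
servo_tool(
  increments=[
    [[0,-0.001,0,0,0,0,-1],[0,-0.001,0,0,0,0,-1],[0,-0.001,0,0,0,0,-1],[0,-0.001,0,0,0,0,-1],[0,-0.001,0,0,0,0,-1],[-0.001,-0.0062,0,0,0,0,-1],[-0.0016,-0.0106,0,0,0,0,-1],[-0.0022,-0.015,0,0,0,0,-1],[-0.0027,-0.0194,0,0,0,0,-1],[-0.0032,-0.0283,0,0,0,0,-1],[-0.0031,-0.0372,0,0,0,0,-1],[-0.0025,-0.046,0,0,0,0,-1],[-0.0012,-0.0548,0,0,0,0,-1],[-0.0004,-0.0592,0,0,0,0,-1],[0.0007,-0.0635,0,0,0,0,-1],[0.0018,-0.0678,0,0,0,0,-1],[0.0032,-0.072,0,0,0,0,-1],[0.0032,-0.072,0,0,0,0,-1],[0.0032,-0.072,0,0,0,0,-1]],
  ],
  squeeze=10,
)

```text
time_s: 4.75
tool_pos: [0.5031, 0.0897, 0.0923]
tool_rot: [-179.9, -0.0, 22.5]
force: [-1.3, -0.1, -1.3]
grip_width: 0.0155
```

Run:
```python
from h import *
o=env.get_obs();print(o["time_s"],o["tool_pos"],o["tool_rot"],o["force"],o["qpos"])
c=env.read_camera("top");cv2.imwrite("pics/t3.png",cv2.resize(c["frame"][120:290,90:260],None,fx=3.4,fy=3.4,interpolation=2))
```

```text
4.75 [0.5031298  0.08974824 0.09234084] [-1.79935815e+02 -2.77070369e-03  2.24840824e+01] [-1.32972337 -0.13908756 -1.34019651] [ 27.49499384  11.8321922  -44.11555007 110.2672655    9.27393135
  61.50099052 -87.97744991]
```

View pics/t3.png

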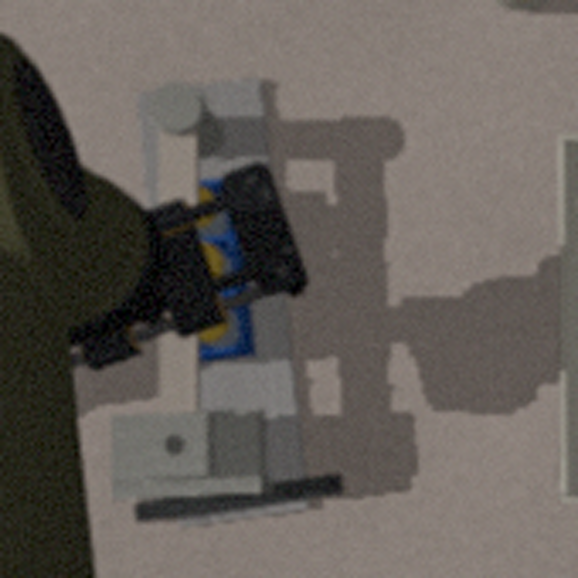

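Run:
```python
from h import *
a,b=np.cos(np.radians(22.45)),np.sin(np.radians(22.45))
cx=(.450+a*.118+b*-.082, -.0999+b*.118-a*-.082,.093)
cx=(cx[0]+a*.0032+b*-.072, cx[1]+b*.0032-a*-.072,.093,22.45);print(cx)
inc(cx,[(.5035,.089,.24,22.45),(.45,-.10,.25,22.45),(.5087,-.2417,.2,2.5)])
```

```text
(np.float64(0.5032055662951838), np.float64(0.08871232121791196), 0.093, 22.45)
(0.5035, 0.089, 0.24, 22.45) -> [ 0.0004 -0.0002 -0.147 ] [0. 0. 0.]
(0.45, -0.1, 0.25, 22.45) -> [-0.1212  0.1541 -0.157 ] [0. 0. 0.]
(0.5087, -0.2417, 0.2, 2.5) -> [-0.1211  0.3075 -0.107 ] [ 0.   -0.   19.95]
```

Request:
servo_tool(
  increments=[
    [[0.0032,-0.0725,0,0,0,0,0],[0,0,0,0,0,0,0]],
  ],
)

```text
time_s: 5.0
tool_pos: [0.5008, 0.0975, 0.0928]
tool_rot: [-179.9, -0.0, 23.4]
force: [0.1, 1.8, 0.5]
grip_width: 0.0785
```

Request:
servo_tool(
  increments=[
    [[0,0,0,0,0,0,0],[0,0,0,0,0,0,0]],
  ],
)

```text
time_s: 5.2
tool_pos: [0.504, 0.0879, 0.0926]
tool_rot: [-180.0, -0.0, 22.3]
force: [0.0, 0.5, -0.5]
grip_width: 0.0558
```

Run:
```python
from h import *
o=env.get_obs();print(o["time_s"],o["tool_pos"],o["tool_rot"],o["force"],o["grip_width"])
c=env.read_camera("top");cv2.imwrite("pics/t4.png",cv2.resize(c["frame"][120:290,90:260],None,fx=3.4,fy=3.4,interpolation=2))
c=env.read_camera("wrist");cv2.imwrite("pics/w4.png",c["frame"])
```

```text
5.2 [0.50401952 0.08788183 0.09256914] [-1.79987834e+02 -3.90269201e-02  2.22898329e+01] [ 0.04264279  0.48954773 -0.52551394] 0.05579629274258054
```

View pics/t4.png

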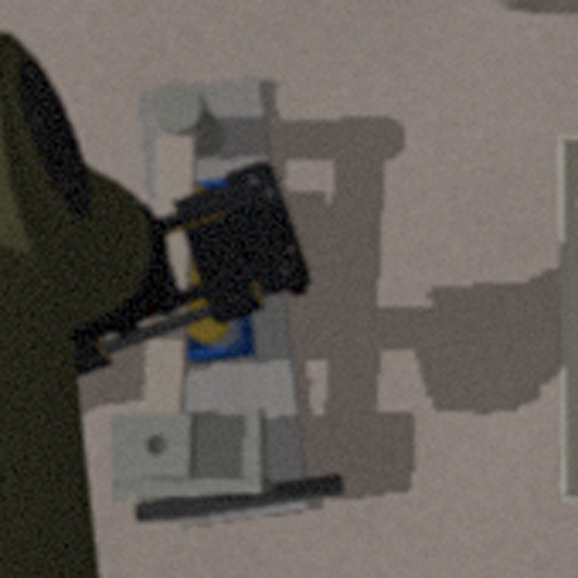

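View pics/w4.png

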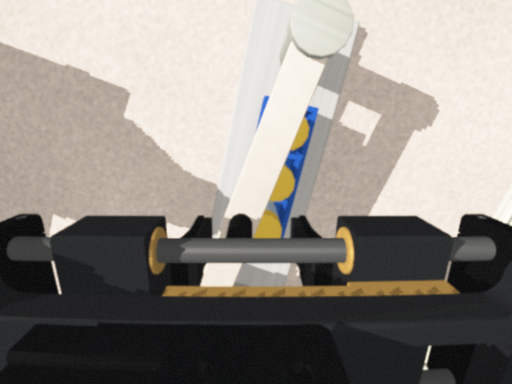

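The two rows I just sent carried a leftover offset, so the opening fingers pushed the bar about 10 mm past the latch hole. Nothing else moved. Closing on the knob again will pull the bar back to where it was.

Request:
servo_tool(
  increments=[
    [[0,0,0,0,0,0,-1],[0,0,0,0,0,0,-1],[0,0,0,0,0,0,-1],[0,0,0,0,0,0,-1],[0,0,0,0,0,0,-1],[0,0,0,0,0,0,-1],[0,0,0,0,0,0,-1],[0,0,0,0,0,0,-1]],
  ],
  squeeze=10,
)

```text
time_s: 6.1
tool_pos: [0.5026, 0.089, 0.0923]
tool_rot: [-180.0, 0.1, 22.5]
force: [-4.1, 1.0, 1.7]
grip_width: 0.0155
```

Run:
```python
from h import *
np.set_printoptions(precision=4,suppress=True)
o=env.get_obs();print(o["time_s"],o["tool_pos"],o["tool_rot"],o["force"],o["grip_width"])
c=env.read_camera("top");cv2.imwrite("pics/t5.png",cv2.resize(c["frame"][220:280,110:200],None,fx=8,fy=8,interpolation=2))
```

```text
6.1 [0.5026 0.089  0.0923] [-179.9775    0.0872   22.4605] [-4.1405  0.9556  1.6638] 0.015516280827257862
```

View pics/t5.png

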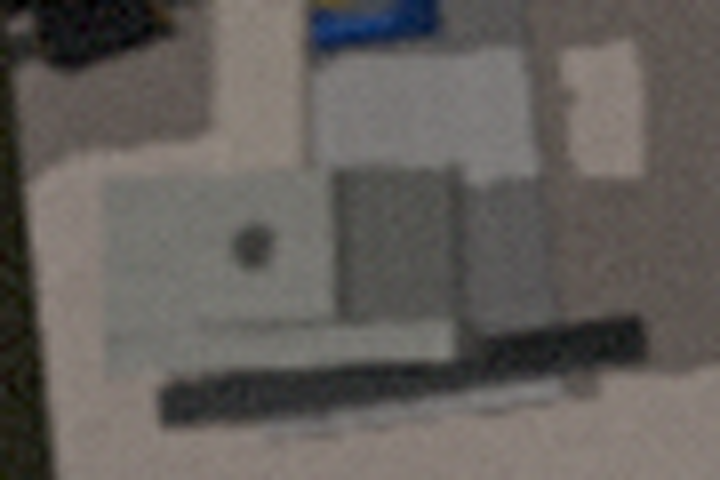

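Run:
```python
from h import *
c=env.read_camera("top");print(at(c,(141.2,250.2),.09)); print(at(c,((142/4.2+109.6),474/4.2+137.6),.068))
```

```text
[0.41346209 0.08223676 0.09      ]
[0.41356452 0.08280211 0.068     ]
```

Request:
servo_tool(
  increments=[
    [[0,0,0,0,0,0,-0.2],[0,0,0,0,0,0,-0.2],[0,0,0,0,0,0,-0.2],[0,0,-0.02,0,0,0,-0.2],[0,0,-0.05,0,0,0,0],[0,0,-0.09,0,0,0,0],[0,0,-0.13,0,0,0,0],[0,0,-0.147,0,0,0,0],[-0.03,0.04,-0.15,0,0,0,0],[-0.06,0.075,-0.15,0,0,0,0],[-0.09,0.115,-0.15,0,0,0,0],[-0.121,0.154,-0.157,0,0,0,0],[-0.121,0.154,-0.157,0,0,0,0]],
  ],
)

```text
time_s: 7.5
tool_pos: [0.4488, -0.1078, 0.2503]
tool_rot: [179.8, 0.0, 21.7]
force: [-0.1, 0.1, -1.2]
grip_width: 0.0435
```

Run:
```python
from h import *
o=env.get_obs();print(o["time_s"],o["tool_pos"],o["tool_rot"],o["force"],o["grip_width"])
c=env.read_camera("wrist");cv2.imwrite("pics/w6.png",cv2.resize(c["frame"][0:210,50:240],None,fx=2.8,fy=2.8,interpolation=2))
pickle.dump(c,open("w6.pkl","wb"))
cv2.imwrite("pics/w6B.png",cv2.resize(c["frame"][140:220,310:410],None,fx=6,fy=6,interpolation=2))
```

```text
7.5 [ 0.4488046  -0.10783711  0.25033181] [1.79758630e+02 2.73578205e-02 2.17399180e+01] [-0.05372695  0.13480849 -1.24906865] 0.043456542008198734
```

View pics/w6.png

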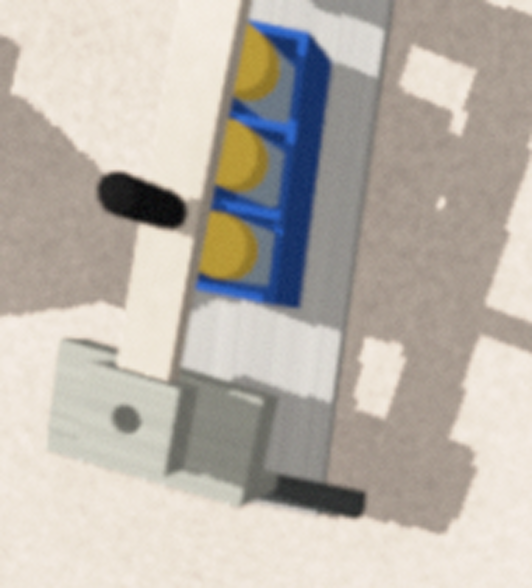

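Run:
```python
from h import *
c=pickle.load(open("w6.pkl","rb"));print(at(c,(126/2.8+50-.4,418/2.8-.4),.09))
a,b=np.cos(np.radians(22.45)),np.sin(np.radians(22.45))
x=(.5032+a*-.121+b*.154,.0887+b*-.121-a*.154,.25,22.45);print(x)
inc(x,[(.5087,-.2415,.2,2.5),(.5087,-.2415,.07,2.5)])
```

```text
[0.41392904 0.08393202 0.09      ]
(np.float64(0.4501792763318115), np.float64(-0.09983594580795883), 0.25, 22.45)
(0.5087, -0.2415, 0.2, 2.5) -> [-0.      0.1533  0.05  ] [ 0.   -0.   19.95]
(0.5087, -0.2415, 0.07, 2.5) -> [-0.      0.1533  0.18  ] [ 0.   -0.   19.95]
```

View pics/w6B.png

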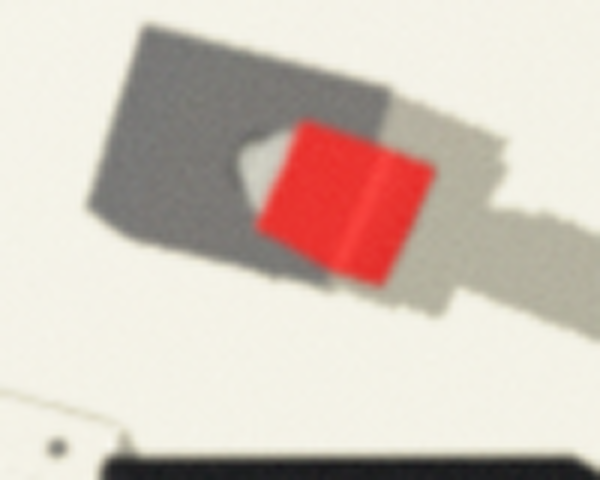

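Request:
servo_tool(
  increments=[
    [[0,0.03,0.01,0,0,5,0],[0,0.07,0.02,0,0,10,0],[0,0.11,0.03,0,0,15,0],[0,0.1533,0.05,0,0,20,0],[0,0.1533,0.08,0,0,20,0],[0,0.1533,0.1,0,0,20,0],[0,0.1533,0.1,0,0,20,0],[0,0.1533,0.1,0,0,20,0]],
  ],
)

```text
time_s: 8.35
tool_pos: [0.5098, -0.2402, 0.15]
tool_rot: [-180.0, -0.0, 2.6]
force: [1.0, 0.3, -0.4]
grip_width: 0.0432
```

Run:
```python
from h import *
o=env.get_obs();print(o["time_s"],o["tool_pos"],o["tool_rot"],o["force"],o["grip_width"])
c=env.read_camera("wrist");cv2.imwrite("pics/w7.png",c["frame"])
c=env.read_camera("scene");cv2.imwrite("pics/s7.png",cv2.resize(c["frame"][130:290,140:340],None,fx=4,fy=4)[:600])
```

```text
8.35 [ 0.50976753 -0.24017428  0.14996602] [-1.79981533e+02 -3.89342097e-02  2.55412832e+00] [ 0.95344454  0.28234202 -0.40370779] 0.04317654895111815
```

View pics/w7.png

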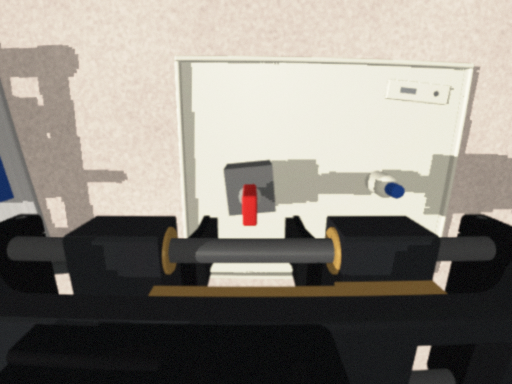

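View pics/s7.png

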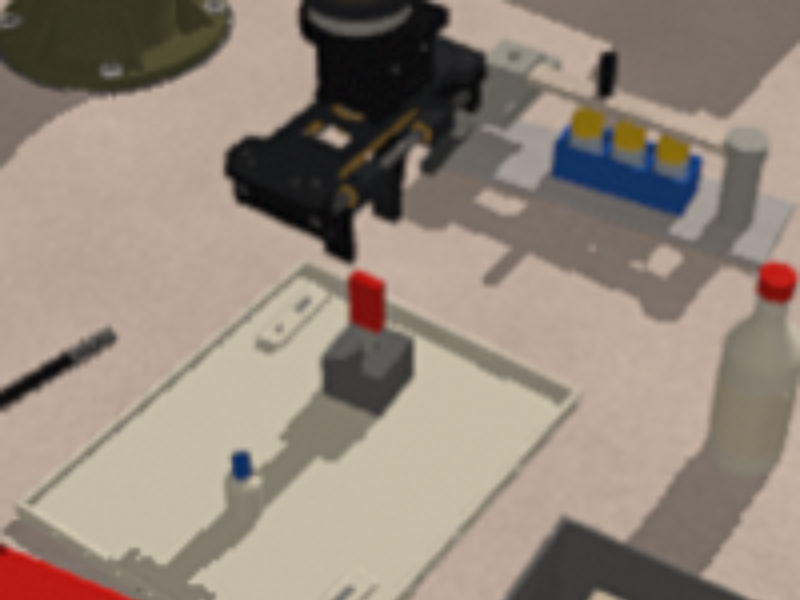

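Request:
servo_tool(
  increments=[
    [[0,0,0.03,0,0,0,0],[0,0,0.055,0,0,0,0],[0,0,0.07,0,0,0,0],[0,0,0.079,0,0,0,0],[0,0,0.079,0,0,0,0],[0,0,0.079,0,0,0,-1],[0,0,0.079,0,0,0,-1],[0,0,0.079,0,0,0,-1],[0,0,0.079,0,0,0,-1],[0,0,0.079,0,0,0,-1],[0,0,0.079,0,0,0,-1]],
  ],
  squeeze=20,
)

```text
time_s: 9.55
tool_pos: [0.509, -0.2405, 0.0708]
tool_rot: [-180.0, -0.0, 2.5]
force: [0.5, 2.3, 2.1]
grip_width: 0.0117
```

Run:
```python
from h import *
o=env.get_obs();print(o["time_s"],o["tool_pos"],o["tool_rot"],o["force"],o["grip_width"])
c=env.read_camera("scene");cv2.imwrite("pics/s8.png",cv2.resize(c["frame"][160:260,190:290],None,fx=6,fy=6)[:600])
```

```text
9.55 [ 0.50904919 -0.24054088  0.07078273] [-1.79956895e+02 -5.81733142e-03  2.47269316e+00] [0.46594523 2.3418028  2.08332212] 0.011652272587516532
```

View pics/s8.png

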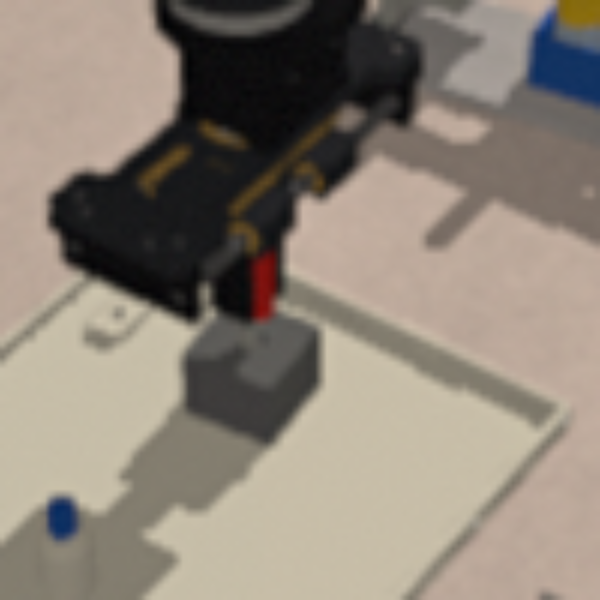

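Request:
servo_tool(
  increments=[
    [[0,0,-0.01,0,0,0,-1],[0,0,-0.02,0,0,0,-1],[0,0,-0.035,0,0,0,-1],[0,0,-0.05,0,0,0,-1],[0,0,-0.08,0,0,0,-1],[0,0,-0.11,0,0,0,-1],[0,0,-0.14,0,0,0,-1],[0,0,-0.14,0,0,0,-1],[0,0,-0.14,0,0,0,-1]],
  ],
)

```text
time_s: 10.5
tool_pos: [0.5092, -0.2422, 0.2124]
tool_rot: [179.9, -0.1, 2.4]
force: [-0.1, -0.0, -1.7]
grip_width: 0.0115
```

Run:
```python
from h import *
o=env.get_obs();print(o["time_s"],o["tool_pos"],o["tool_rot"],o["force"],o["grip_width"])
c=env.read_camera("scene");cv2.imwrite("pics/s9.png",cv2.resize(c["frame"][120:240,180:300],None,fx=5,fy=5)[:600])
R=cv2.Rodrigues(c["rvec"])[0]
print((proj(c,[[.509,-.2405,.15],[.509,-.2405,.2]])-[180,120])*5)
```

```text
10.5 [ 0.50923163 -0.24215278  0.21238876] [ 1.79855608e+02 -1.20945664e-01  2.41255520e+00] [-0.13516236 -0.04003053 -1.70652224] 0.011537471375669395
[[247.91221602 347.03652107]
 [246.10157898 275.11255673]]
```

View pics/s9.png

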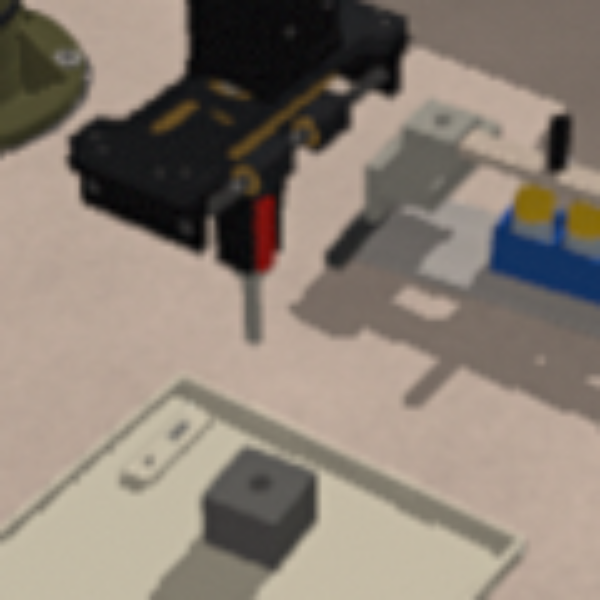

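Run:
```python
from h import *
inc((.5087,-.2415,.211,2.45),[(.4136,.0827,.211,2.45),(.4136,.0827,.175,2.45)])
```

```text
(0.4136, 0.0827, 0.211, 2.45) -> [-0.0812 -0.328  -0.    ] [0. 0. 0.]
(0.4136, 0.0827, 0.175, 2.45) -> [-0.0812 -0.328   0.036 ] [0. 0. 0.]
```

Request:
servo_tool(
  increments=[
    [[-0.004,-0.02,0,0,0,0,-1],[-0.014,-0.06,0,0,0,0,-1],[-0.024,-0.1,0,0,0,0,-1],[-0.034,-0.14,0,0,0,0,-1],[-0.044,-0.18,0,0,0,0,-1],[-0.054,-0.22,0,0,0,0,-1],[-0.064,-0.26,0,0,0,0,-1],[-0.073,-0.295,0,0,0,0,-1],[-0.0812,-0.328,0,0,0,0,-1],[-0.0812,-0.328,0.036,0,0,0,-1],[-0.0812,-0.328,0.036,0,0,0,-1],[-0.0812,-0.328,0.036,0,0,0,-1],[-0.0812,-0.328,0.036,0,0,0,-1]],
  ],
)

```text
time_s: 11.85
tool_pos: [0.4141, 0.0824, 0.1752]
tool_rot: [-180.0, -0.0, 2.4]
force: [0.1, -0.3, -0.7]
grip_width: 0.0116
```

```bash
cat > look.py <<'E'
from h import *
import sys
n=sys.argv[1]
np.set_printoptions(precision=4,suppress=True)
o=env.get_obs();print(o["time_s"],o["tool_pos"],o["tool_rot"],o["force"],o["wrist_torque"],o["grip_width"],o["qpos"])
c=env.read_camera("scene");cv2.imwrite(f"pics/s{n}.png",cv2.resize(c["frame"][100:200,220:340],None,fx=6,fy=6,interpolation=2)[:600])
E
python3 look.py 10
```

```text
11.85 [0.4141 0.0824 0.1752] [-179.9929   -0.0241    2.3727] [ 0.1295 -0.272  -0.6995] [ 0.0376  0.0117 -0.0022] 0.011625288413806764 [ 34.2613  -8.798  -44.5567 115.6416  -6.5312  70.7433 -95.424 ]
```

View pics/s10.png

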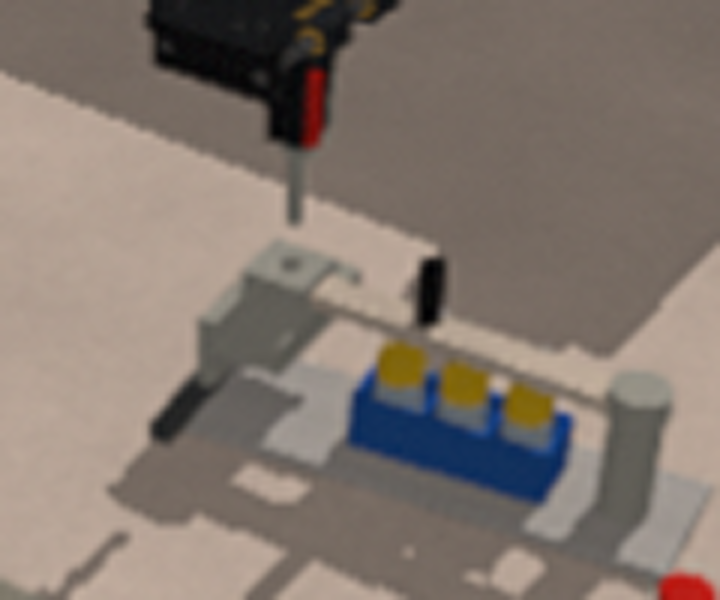

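Run:
```python
from h import *
c=env.read_camera("scene")
f=lambda P:(proj(c,P)-[220,100]+.4)*6
print(f([[.4137,.0825,.09],[.4137,.0825,.114],[.4137,.0825,.116],[.4157,.0825,.09],[.4137,.0845,.09]]))
```

```text
[[285.79575594 267.28134318]
 [287.47452602 231.86518148]
 [287.61596424 228.8794521 ]
 [288.66344486 268.47402436]
 [287.78088751 265.75248068]]
```

Request:
servo_tool(
  increments=[
    [[0,0,0.006,0,0,0,-1],[0,0,0.012,0,0,0,-1],[0,0,0.018,0,0,0,-1],[0,0,0.021,0,0,0,-1],[0,0,0.021,0,0,0,-1],[0,0,0.021,0,0,0,-1]],
  ],
)

```text
time_s: 12.55
tool_pos: [0.4137, 0.083, 0.1535]
tool_rot: [-180.0, 0.0, 2.5]
force: [-0.2, -0.1, -0.3]
grip_width: 0.0122
```

Request:
servo_tool(
  increments=[
    [[0,0,0.001,0,0,0,-1],[0,0,0.002,0,0,0,-1],[0,0,0.003,0,0,0,-1],[0,0,0.003,0,0,0,-1]],
  ],
)

```text
time_s: 12.95
tool_pos: [0.4136, 0.0829, 0.1504]
tool_rot: [180.0, 0.0, 2.5]
force: [-0.7, -0.7, -0.8]
grip_width: 0.0115
```

Request:
servo_tool(
  increments=[
    [[0,0,0.001,0,0,0,-1],[0,0,0.002,0,0,0,-1],[0,0,0.003,0,0,0,-1],[0,0,0.003,0,0,0,-1]],
  ],
)

```text
time_s: 13.35
tool_pos: [0.4136, 0.0829, 0.1473]
tool_rot: [180.0, 0.0, 2.4]
force: [-0.5, -0.4, -0.2]
grip_width: 0.012
```

```bash
python3 look.py 11
```

```text
13.35 [0.4136 0.0829 0.1473] [179.9979   0.0193   2.4477] [-0.5444 -0.4298 -0.2303] [ 0.0021 -0.0101  0.0198] 0.011955762536155498 [ 34.1207  -6.9273 -45.5232 117.7474  -5.3564  67.2271 -96.6648]
```

View pics/s11.png

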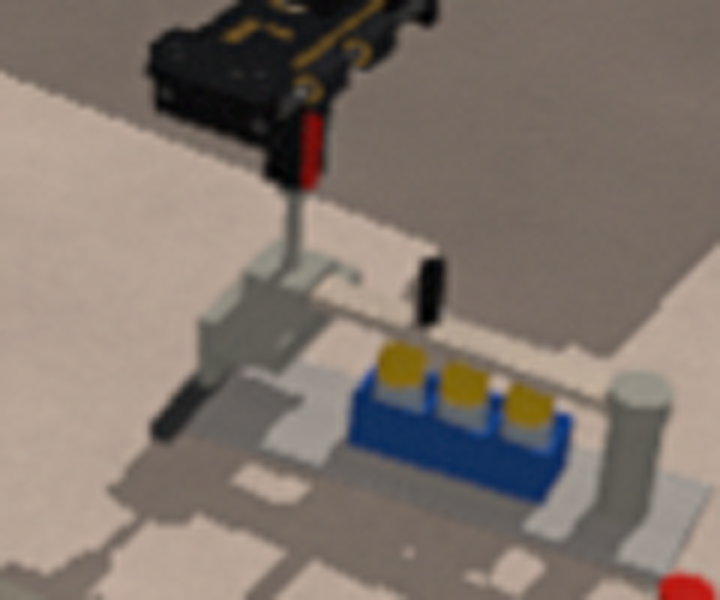

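Request:
servo_tool(
  increments=[
    [[0,0,0.001,0,0,0,-1],[0,0,0.002,0,0,0,-1],[0,0,0.002,0,0,0,-1]],
  ],
)

```text
time_s: 13.7
tool_pos: [0.4136, 0.0828, 0.1454]
tool_rot: [180.0, 0.0, 2.4]
force: [0.2, 0.4, 0.2]
grip_width: 0.0117
```

Request:
servo_tool(
  increments=[
    [[0,0,0.001,0,0,0,-1],[0,0,0.002,0,0,0,-1],[0,0,0.002,0,0,0,-1]],
  ],
)

```text
time_s: 14.0
tool_pos: [0.4135, 0.0828, 0.1433]
tool_rot: [180.0, 0.0, 2.4]
force: [-0.3, -0.4, -1.1]
grip_width: 0.0122
```

Request:
servo_tool(
  increments=[
    [[0,0,0.001,0,0,0,-1],[0,0,0.002,0,0,0,-1],[0,0,0.002,0,0,0,-1]],
  ],
)

```text
time_s: 14.3
tool_pos: [0.4136, 0.0829, 0.1413]
tool_rot: [180.0, 0.0, 2.5]
force: [-1.2, -0.3, -1.0]
grip_width: 0.0116
```

Request:
servo_tool(
  increments=[
    [[0,0,0.002,0,0,0,-1],[0,0,0.004,0,0,0,-1],[0,0,0.005,0,0,0,-1],[0,0,0.005,0,0,0,-1]],
  ],
)

```text
time_s: 14.7
tool_pos: [0.4136, 0.083, 0.1363]
tool_rot: [-180.0, 0.0, 2.5]
force: [-0.4, -0.2, -1.5]
grip_width: 0.0118
```

Request:
servo_tool(
  increments=[
    [[0,0,0.002,0,0,0,-1],[0,0,0.004,0,0,0,-1],[0,0,0.005,0,0,0,-1],[0,0,0.005,0,0,0,-1]],
  ],
)

```text
time_s: 15.1
tool_pos: [0.4137, 0.083, 0.1313]
tool_rot: [-180.0, 0.0, 2.5]
force: [0.3, 0.4, -1.0]
grip_width: 0.0122
```

Request:
servo_tool(
  increments=[
    [[0,0,0.001,0,0,0,-1],[0,0,0.002,0,0,0,-1],[0,0,0.002,0,0,0,-1]],
  ],
)

```text
time_s: 15.4
tool_pos: [0.4137, 0.083, 0.1294]
tool_rot: [-180.0, -0.0, 2.5]
force: [-0.7, 0.1, -1.0]
grip_width: 0.0119
```

Request:
servo_tool(
  increments=[
    [[0,0,0.001,0,0,0,-1],[0,0,0.002,0,0,0,-1],[0,0,0.002,0,0,0,-1]],
  ],
)

```text
time_s: 15.7
tool_pos: [0.4137, 0.083, 0.1274]
tool_rot: [180.0, -0.0, 2.5]
force: [-0.4, -0.5, -0.6]
grip_width: 0.0118
```

Request:
servo_tool(
  increments=[
    [[0,0,0.001,0,0,0,-1],[0,0,0.002,0,0,0,-1],[0,0,0.002,0,0,0,-1]],
  ],
)

```text
time_s: 16.0
tool_pos: [0.4137, 0.083, 0.1254]
tool_rot: [-180.0, -0.0, 2.4]
force: [-0.1, 1.1, -0.9]
grip_width: 0.0116
```

Request:
servo_tool(
  increments=[
    [[0,0,0.001,0,0,0,-1],[0,0,0.0015,0,0,0,-1],[0,0,0.0015,0,0,0,-1]],
  ],
)

```text
time_s: 16.3
tool_pos: [0.4137, 0.0829, 0.124]
tool_rot: [180.0, -0.0, 2.5]
force: [-0.3, 0.8, -0.4]
grip_width: 0.0116
```

```bash
python3 look.py 12
```

```text
16.3 [0.4137 0.0829 0.124 ] [179.9935  -0.       2.4509] [-0.2699  0.7822 -0.3989] [-0.0539  0.1698  0.0149] 0.011603627423120776 [ 33.9696  -5.0404 -46.2754 119.3683  -4.0376  64.1773 -97.9829]
```

View pics/s12.png

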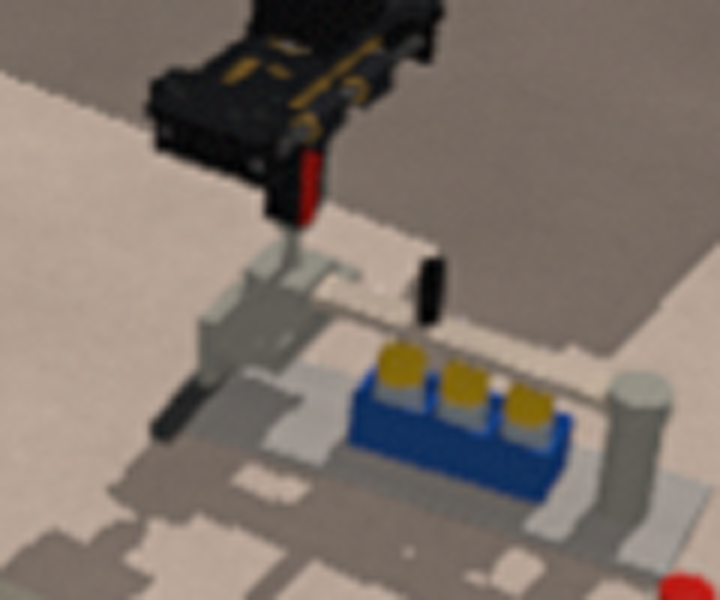

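Request:
servo_tool(
  increments=[
    [[0,0,0.001,0,0,0,-1],[0,0,0.002,0,0,0,-1],[0,0,0.003,0,0,0,-1],[0,0,0.003,0,0,0,-1]],
  ],
)

```text
time_s: 16.75
tool_pos: [0.4136, 0.0829, 0.1208]
tool_rot: [180.0, 0.0, 2.4]
force: [-0.6, -1.8, -1.2]
grip_width: 0.0117
```

Request:
servo_tool(
  increments=[
    [[0,0,0.001,0,0,0,-1],[0,0,0.002,0,0,0,-1],[0,0,0.003,0,0,0,-1],[0,0,0.003,0,0,0,-1]],
  ],
)

```text
time_s: 17.15
tool_pos: [0.4136, 0.0829, 0.1178]
tool_rot: [180.0, 0.0, 2.5]
force: [-0.7, -0.6, -0.4]
grip_width: 0.0118
```

Request:
servo_tool(
  increments=[
    [[0,0,0.001,0,0,0,-1],[0,0,0.002,0,0,0,-1],[0,0,0.003,0,0,0,-1],[0,0,0.003,0,0,0,-1]],
  ],
)

```text
time_s: 17.55
tool_pos: [0.4136, 0.0828, 0.1148]
tool_rot: [180.0, 0.0, 2.5]
force: [-1.2, -0.5, -1.6]
grip_width: 0.0123
```

Request:
servo_tool(
  increments=[
    [[0,0,0.002,0,0,0,-1],[0,0,0.004,0,0,0,-1],[0,0,0.006,0,0,0,-1],[0,0,0.008,0,0,0,-1],[0,0,0.008,0,0,0,-1]],
  ],
)

```text
time_s: 18.05
tool_pos: [0.4136, 0.0829, 0.1066]
tool_rot: [-180.0, 0.0, 2.5]
force: [-0.6, -0.9, -1.1]
grip_width: 0.0117
```

Request:
servo_tool(
  increments=[
    [[0,0,0.001,0,0,0,-1],[0,0,0.002,0,0,0,-1],[0,0,0.003,0,0,0,-1],[0,0,0.003,0,0,0,-1]],
  ],
)

```text
time_s: 18.45
tool_pos: [0.4136, 0.0829, 0.1039]
tool_rot: [180.0, 0.0, 2.4]
force: [-0.5, -1.8, -0.1]
grip_width: 0.0118
```

Request:
servo_tool(
  increments=[
    [[0,0,0.0005,0,0,0,-1],[0,0,0.001,0,0,0,-1],[0,0,0.0015,0,0,0,-1],[0,0,0.002,0,0,0,-1],[0,0,0.002,0,0,0,-1]],
  ],
)

```text
time_s: 18.95
tool_pos: [0.4137, 0.0829, 0.1019]
tool_rot: [180.0, 0.0, 2.4]
force: [-1.9, -2.6, 0.9]
grip_width: 0.0123
```

```bash
python3 look.py 13
```

```text
18.95 [0.4137 0.0829 0.1019] [179.9922   0.0051   2.4473] [-1.882  -2.6238  0.9128] [-0.4564  0.5414  0.0007] 0.012265738880826733 [ 33.7585  -3.0144 -46.9145 120.7875  -2.5018  61.3022 -99.4669]
```

View pics/s13.png

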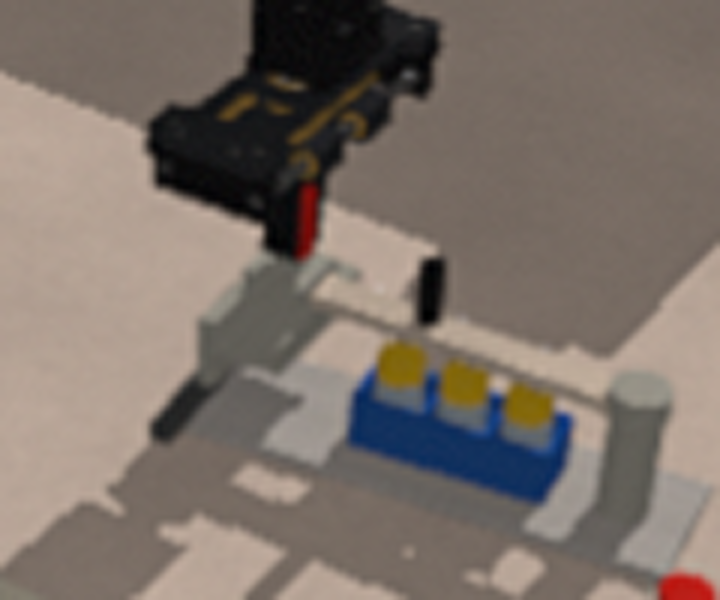

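Request:
servo_tool(
  increments=[
    [[0,0,0.0005,0,0,0,-1],[0,0,0.001,0,0,0,-1],[0,0,0.001,0,0,0,-1]],
  ],
)

```text
time_s: 19.3
tool_pos: [0.4137, 0.0829, 0.1009]
tool_rot: [180.0, 0.0, 2.4]
force: [-2.1, -2.3, 0.5]
grip_width: 0.0117
```

Request:
servo_tool(
  increments=[
    [[0,0,0.0005,0,0,0,-1],[0,0,0.001,0,0,0,-1],[0,0,0.001,0,0,0,-1]],
  ],
)

```text
time_s: 19.6
tool_pos: [0.4137, 0.0829, 0.0999]
tool_rot: [180.0, 0.0, 2.4]
force: [-2.3, -2.3, 0.7]
grip_width: 0.0121
```

Request:
servo_tool(
  increments=[
    [[0,0,0.0005,0,0,0,-1],[0,0,0.001,0,0,0,-1],[0,0,0.001,0,0,0,-1]],
  ],
)

```text
time_s: 19.9
tool_pos: [0.4137, 0.0829, 0.0989]
tool_rot: [180.0, 0.0, 2.4]
force: [-2.2, -2.4, 1.4]
grip_width: 0.0121
```

Request:
servo_tool(
  increments=[
    [[0,0,0.0005,0,0,0,-1],[0,0,0.0005,0,0,0,-1]],
  ],
)

```text
time_s: 20.1
tool_pos: [0.4137, 0.0829, 0.0985]
tool_rot: [180.0, 0.0, 2.5]
force: [-2.5, -2.2, 0.8]
grip_width: 0.012
```

Request:
servo_tool(
  increments=[
    [[0,0,0.0005,0,0,0,-1],[0,0,0.0005,0,0,0,-1]],
  ],
)

```text
time_s: 20.3
tool_pos: [0.4137, 0.0829, 0.098]
tool_rot: [180.0, 0.0, 2.4]
force: [-2.3, -2.3, 1.9]
grip_width: 0.0118
```

Request:
servo_tool(
  increments=[
    [[0,0,0.0005,0,0,0,-1],[0,0,0.0005,0,0,0,-1]],
  ],
)

```text
time_s: 20.5
tool_pos: [0.4137, 0.0829, 0.0977]
tool_rot: [180.0, 0.0, 2.5]
force: [-3.2, -1.4, 3.9]
grip_width: 0.0118
```

```bash
python3 look.py 14
```

```text
20.5 [0.4137 0.0829 0.0977] [179.9865   0.009    2.4508] [-3.2399 -1.4475  3.947 ] [-0.514   0.9313  0.0492] 0.011819841519396924 [ 33.6987  -2.5828 -47.0327 121.0369  -2.1527  60.7528 -99.8017]
```

View pics/s14.png

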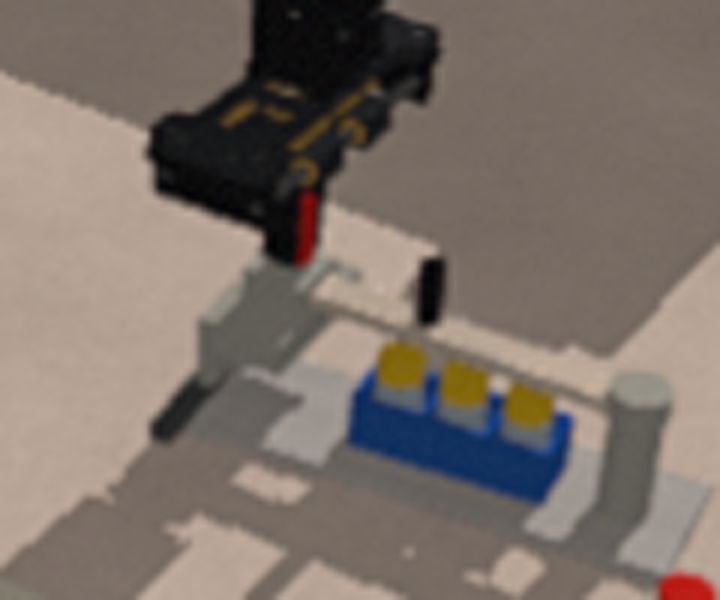

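Request:
servo_tool(
  increments=[
    [[0,0,0.0004,0,0,0,-1],[0,0,0.0004,0,0,0,-1]],
  ],
)

```text
time_s: 20.75
tool_pos: [0.4138, 0.083, 0.0977]
tool_rot: [180.0, 0.0, 2.5]
force: [-5.4, -2.7, 7.6]
grip_width: 0.0117
```

Request:
servo_tool(
  increments=[
    [[0,0,0.0004,0,0,0,-1],[0,0,0.0004,0,0,0,-1]],
  ],
)

```text
time_s: 20.95
tool_pos: [0.4138, 0.083, 0.0976]
tool_rot: [180.0, 0.0, 2.4]
force: [-5.7, -2.2, 10.9]
grip_width: 0.0121
```

Request:
servo_tool(
  increments=[
    [[0,0,0,0,0,0,-0.2],[0,0,0,0,0,0,-0.2],[0,0,0,0,0,0,-0.2],[0,0,0,0,0,0,-0.2],[0,0,0,0,0,0,-0.2]],
  ],
)

```text
time_s: 21.45
tool_pos: [0.4138, 0.0831, 0.0966]
tool_rot: [-180.0, -0.0, 2.5]
force: [0.1, -0.8, -0.4]
grip_width: 0.0337
```

```bash
python3 look.py 15
```

```text
21.45 [0.4138 0.0831 0.0966] [-179.9887   -0.0118    2.4522] [ 0.0726 -0.7928 -0.3662] [ 0.0143  0.0043 -0.0162] 0.03374903952283354 [ 33.6869  -2.4834 -47.0577 121.1062  -2.0969  60.5889 -99.8622]
```

View pics/s15.png

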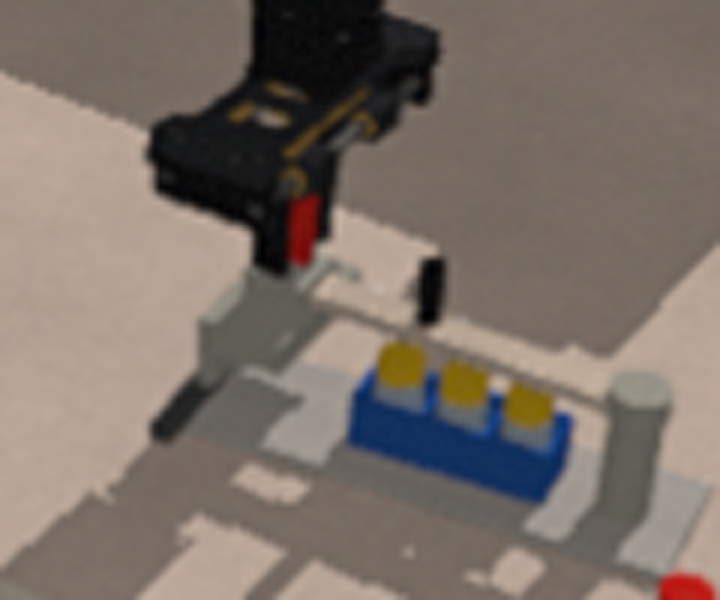

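Request:
servo_tool(
  increments=[
    [[0,0,-0.01,0,0,0,-0.2],[0,0,-0.03,0,0,0,-0.2],[0,0,-0.06,0,0,0,-0.2],[0,0,-0.1,0,0,0,-0.2],[0,0,-0.14,0,0,0,-0.2],[0.01,0.04,-0.15,0,0,0,-0.2],[0.02,0.08,-0.15,0,0,0,-0.2],[0.03,0.12,-0.15,0,0,0,-0.2],[0.04,0.16,-0.15,0,0,0,-0.2],[0.04,0.18,-0.15,0,0,0,-0.2],[0.04,0.18,-0.15,0,0,0,-0.2],[0.04,0.18,-0.15,0,0,0,-0.2]],
  ],
)

```text
time_s: 22.7
tool_pos: [0.4614, -0.0944, 0.2472]
tool_rot: [-180.0, -0.0, 2.4]
force: [0.9, -0.6, 0.2]
grip_width: 0.0348
```

```bash
python3 look.py 16
python3 - <<'E'
from h import *
c=env.read_camera("wrist");cv2.imwrite("pics/w16.png",c["frame"])
cv2.imwrite("pics/w16A.png",cv2.resize(c["frame"][0:210,0:220],None,fx=2.8,fy=2.8,interpolation=2))
c=env.read_camera("top");cv2.imwrite("pics/t16.png",c["frame"]);cv2.imwrite("pics/t16A.png",cv2.resize(c["frame"][138:278,110:220],None,fx=4.2,fy=4.2,interpolation=2))
c=env.read_camera("scene");cv2.imwrite("pics/s16B.png",cv2.resize(c["frame"][125:185,235:305],None,fx=9,fy=9,interpolation=2))
E
```

```text
22.7 [ 0.4614 -0.0944  0.2472] [-179.9504   -0.0227    2.4428] [ 0.9128 -0.6418  0.152 ] [ 0.0309  0.036  -0.0148] 0.03477821018498398 [ 42.3297  -3.4739 -32.2674 104.289   -1.9452  78.6444 -77.0646]
```

View pics/s16B.png

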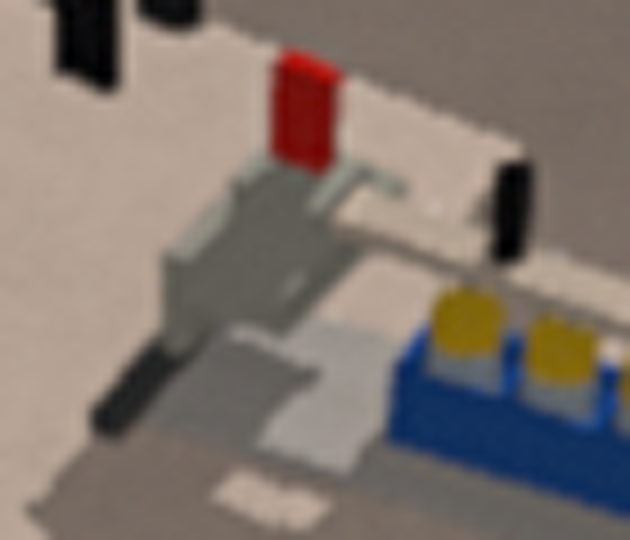

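View pics/w16A.png

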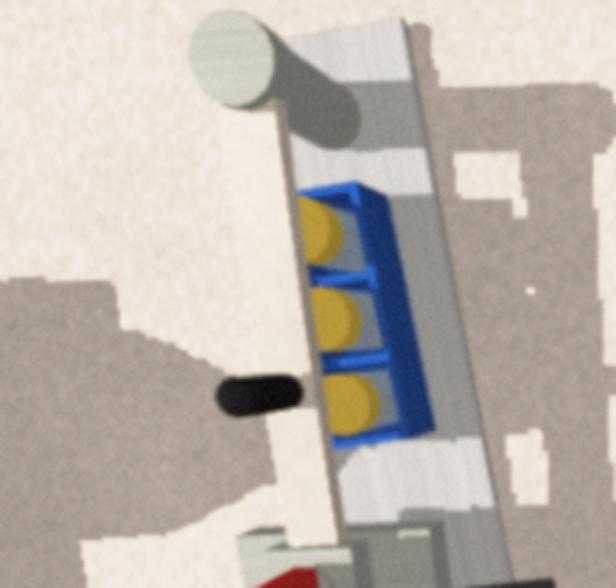

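View pics/t16.png

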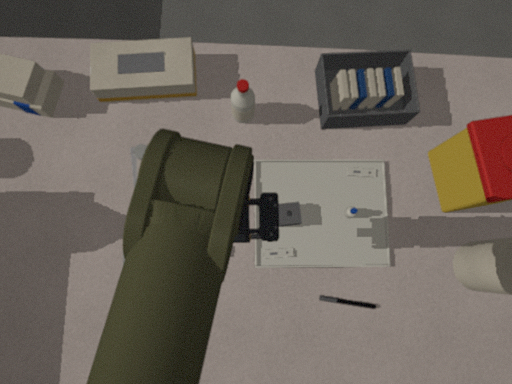

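Run:
```python
from h import *
c=env.read_camera("scene")
print((proj(c,[[.4137,.0825,.138],[.4137,.0825,.094],[.4137,.0825,.09]])-[235,125]+.4)*9+[9,-4.5])
```

```text
[[307.78153853  64.02131317]
 [303.10979813 162.64665638]
 [302.69363391 171.42201477]]
```

Request:
servo_tool(
  increments=[
    [[-0.02,0,0,0,0,0,-0.2],[-0.05,0,0,0,0,0,-0.2],[-0.05,0,0,0,0,0,-0.2],[-0.05,0,0,0,0,0,-0.2]],
  ],
)

```text
time_s: 23.35
tool_pos: [0.4116, -0.097, 0.2472]
tool_rot: [179.9, -0.1, 2.5]
force: [0.7, -0.6, 0.4]
grip_width: 0.0349
```

Run:
```python
from h import *
print(env.get_obs()["tool_pos"],env.get_obs()["time_s"])
c=env.read_camera("wrist");pickle.dump(c,open("w17.pkl","wb"))
cv2.imwrite("pics/w17A.png",cv2.resize(c["frame"][60:220,60:220],None,fx=3.7,fy=3.7,interpolation=2))
print((proj(c,[[.4137,.0825,.138],[.4137,.0825,.09],[.4137,.0825,.094]])-[60,60]+.4)*3.7)
```

```text
[ 0.41162289 -0.09695902  0.24716273] 23.35
[[ 86.85447307 448.09809926]
 [173.09141955 417.53890598]
 [166.81483647 419.75503569]]
```

View pics/w17A.png

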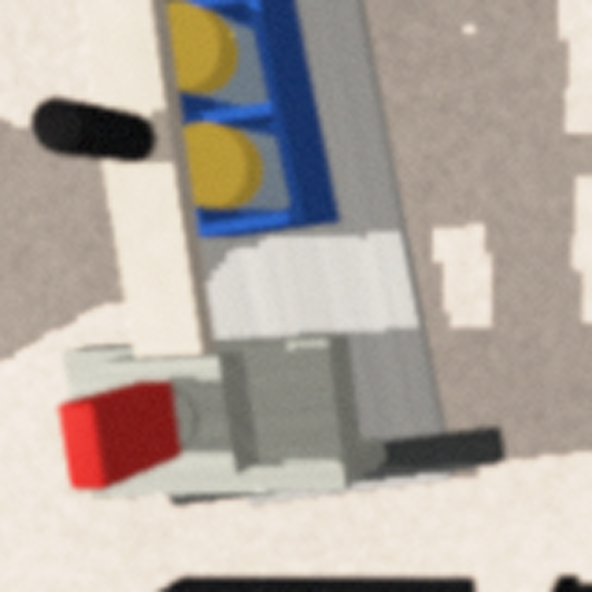

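```bash
python3 -c "
from cell import env
print(env.sign_off(), env.get_obs()['time_s'])"
```

```text
the job is handed in; nothing more can be done
the job is handed in; nothing more can be done
```

The bar is closed over the jars and the pin is down through both knuckles with its collar on the bar. The gripper is open and clear. I handed the job in at about 23.4 s of the 72 s allowed.

- **Closing the bar:** I swung it by its knob. The latch hole could be seen before the bar covered it, so I set the bar's hole over that position to within about 1 mm.
- **One slip:** a stray offset in the release call pushed the bar about 10 mm too far. Closing on the knob again brought it back. I saw nothing else disturbed.
- **Fitting the pin:** I lowered it in 1–5 mm steps with a force reading after each. It went in at the first try, with readings of about 1–3 N and no sideways search needed. It stopped hard at TCP height 0.0977 m (about 0.099 m expected), and I pressed to about 11 N before letting go.

**Last checks:**
- **Pin and collar:** in the scene and wrist views the top of the red tab is where a fully seated pin should put it. That check is good to about 2 mm. I could see no gap under the collar.
- **Other objects:** the jars, dropper, cassettes, marker and spray bottle show no visible change.
- **Disagreement:** the latch block measured about 53 mm wide in the pictures against the stated 44 mm. I did not resolve this, and it did not affect the fit.

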